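Slide the slate slab out over the board's end

TASK

With the fingertips only, push the dark slate slab along the chopping board until it sticks out squarely over the board's short end nearest the robot, the pale line across the slab standing right above the board's edge, so that somebody can take hold of it from beneath. It must stay lying flat on the board: do not pick it up or let it fall. Do not shove the board away, and leave the peeler, the honey jar and the salt shaker as they are.

Things in the scene. Friction and masses are not known exactly. Their poses are not given: they have to be found in the camera images.
- slab: dark grey slate slab lying flat on the board, 90 (x) x 150 (y) x 10 (z) mm, 0.35 kg, loose; origin at the centre of its underside, z up, y along its length; its -y end is the one to stick out. Its two ends look alike but for a pale line drawn across it, 45 mm from the -y end
- slab_line (a point): middle of the pale line across the slab's top face, 45 mm from the slab's -y end, 105 mm from its +y end; axes as the slab's
- chopping_board: plain wooden chopping board lying loose on the worktop, 210 (x) x 300 (y) x 22 (z) mm, 0.88 kg; origin at the centre of its underside, y along its length; its -y end is the short end nearest the robot
- board_end (a point): middle of the upper edge of the board's short end nearest the robot, 22 mm above the worktop; axes as the board's, so -y points outward over the edge. In the finished state the slab's pale line lies right above this edge, 10 mm higher
- potato_peeler: peeler, 170 x 25 x 18 mm, lying on the board lengthwise beside the slab, about 100 mm to the slab's +x side; origin at the centre of its underside, x along its length; leave it
- honey: round honey jar with a lid, 60 mm across, 86 mm tall, upright on the worktop off one end of the board; origin at the centre of its underside; leave it
- salt: salt shaker, 44 mm across, 90 mm tall, upright on the worktop off the other end of the board; origin at the centre of its underside; leave it

How it is judged:
By the outcome, as a careful person would: the job done as asked, in the order asked, and still so for the second after the job is handed in, with the robot touching nothing.
It also fails if it takes over 38 s, if anything falls off the work surface, if the arm or the gripper's body presses on something with over 40 N, if the wrist force passes 120 N, or if a joint passes its speed limit or range.

ROBOT

A 7-joint arm with a two-finger parallel gripper is mounted at the origin on the work surface; the furniture and walls round the work are solid. World frame = base frame: x ahead of the robot, y to its left, z up, the work surface at z = 0. Lengths are in m, angles in rad, forces in N, time in s.
With the tool pointing down it reaches from about 0.35 to 0.9 m from the base axis. Payload 19.9 kg.
Tool frame: the origin (TCP) lies between the finger pads; the fingertips stand 19 mm ahead of it and the grasp point (between the pads) is the TCP; z points along the fingers, y is the line along which they close (so a half turn about z gives the same grasp; the last joint's range is limited). The gripper opens to 94 mm and grips with 3 to 60 N. Pads are 16 mm wide; open, the fingers measure 119 mm over their backs; the gripper's body (75 mm by 177 mm) begins 78 mm behind the grasp point.
Start: joints at [-1.22, 0.417, -0.01, 1.614, 0.005, 1.111, -0.053], TCP at [0.239, 0.578, 0.224] pointing down, gripper open.
Joint ranges: [-2.81, 2.81], [-0.39, 2.02], [-1.27, 1.25], [0.06, 2.57], [-1.19, 4.33], [0.19, 2], [-2.82, 2.82]. Speed limits (rad/s): [1.89, 1.89, 2.39, 2.39, 3.01, 3.01, 3.01].

INTERFACE

Orientations are given as a 3x3 rotation matrix whose columns are the frame's x, y, z axes.
In Python, from rig import robot gives the robot as it stands. Calls block until the motion is done:
- robot.move_ptp(position, orientation): joint-space move of the TCP to a pose.
- robot.move_linear(position, velocity=0.15, frame=None, threshold=None): straight line of the TCP; frame=None keeps the orientation; velocity is the mean speed in m/s. With threshold (N) it stops when the force on the tool has changed by that much, and returns True; else False.
- robot.goto_joints(angles): joint-space move.
- robot.gripper_to(opening): finger opening in m; the grip force is fixed at half the most; returns when the fingers have stopped.
- robot.pause(seconds).
- robot.ik(position, orientation): joint angles nearest the present ones, or None.
- robot.get_state(): the state.
- robot.grab_frame(name): name is "side" or "top"; returns the picture (400x640x3 uint8, red, green, blue); there is no depth.
- robot.camera_info(name): a dict with "fx", "fy", "cx", "cy" (pixels), "rvec" (rotation vector, rad) and "tvec" (3), from world to camera coordinates, as OpenCV has them. Camera axes: x right, y down, z forward; pixel columns grow to the right and rows downward; lengths in m; the calibration is good to about 2 mm. A picture is of the moment at which its call begins. camera_info takes no time and is no camera call.
A pose or a line that the arm cannot do raises robot.PlanningError and nothing moves.
- robot.sign_off(): hands the job in; it is judged then, once.
The state is a dict: "time": time; "qpos": joint angles; "joint_vel": joint speeds; "effort": joint torques, N m; "ee_pos": TCP position; "tool_rot": TCP orientation; "force": force on the tool from outside, world axes, zero at the start; "moment": the same for the moment, N m; "opening": finger opening in m; "grasp_force": force on a finger pad.
Only numpy, scipy, OpenCV 4.12 (cv2) and the standard library are available. Lean on these libraries where they do the work, as an engineer would, in place of code of your own. Each camera call takes 0.05 s, during which the arm holds its last target. There are 200 camera calls.

## Working session

There is one attempt and no reset: what is moved stays moved. The work goes in short steps, each a Python script; the robot and the scene stay as the last script left them, time stands still between calls to the robot, and variables do not carry over. Pictures are saved under pics/ and viewed, at most 10 in all, crops included, and the job is handed in when it is done.

```bash
mkdir -p pics; ls; python3 - <<'E'
from rig import robot
import cv2
for n in("top","side"):
    cv2.imwrite(f"pics/{n}0.png",robot.grab_frame(n)[:,:,::-1]); print(n,robot.camera_info(n))
s=robot.get_state();print(s["time"],s["ee_pos"],s["tool_rot"],s["opening"])
E
```

```text
pics
top {'fx': 416.2521957740784, 'fy': 416.2521957740784, 'cx': 315.78065280404957, 'cy': 202.9753005814625, 'rvec': array([ 2.0823889 , -1.87588918,  0.38813864]), 'tvec': array([-0.08333056,  0.53568277,  0.78635435])}
side {'fx': 476.6572923709258, 'fy': 476.6572923709258, 'cx': 328.32612694666847, 'cy': 195.94079319511073, 'rvec': array([-0.01255636, -2.62839733,  1.69866992]), 'tvec': array([0.5341206 , 0.05415878, 1.07080033])}
0.1 [0.23854054 0.57732822 0.22387125] [[-9.24222795e-01  3.81853500e-01 -3.58933737e-04]
 [ 3.81853659e-01  9.24222145e-01 -1.10014566e-03]
 [-8.83599646e-05 -1.15383986e-03 -9.99999330e-01]] 0.09396130641728
```

View pics/top0.png

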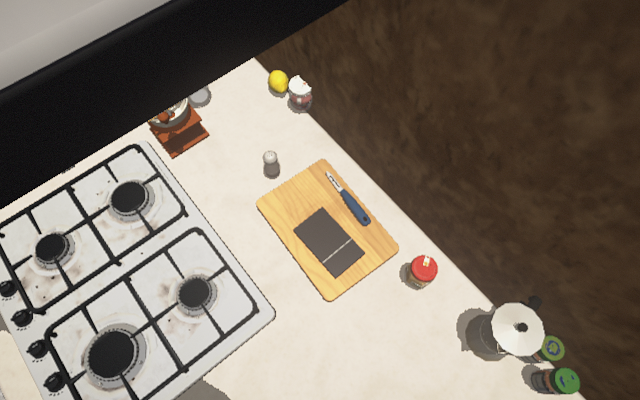

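View pics/side0.png

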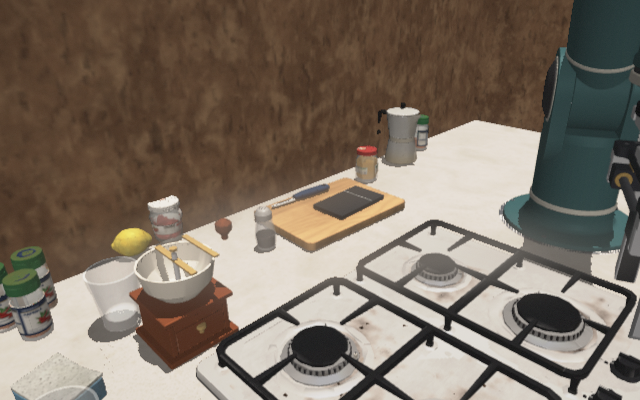

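The top view shows the board with corners near (257,203), (323,159), (398,247) and (329,300). The slab is near (328,242), with its line toward the lower-right end. The honey jar is at (422,270), off that end, and the salt shaker is at (271,163). I'll enlarge for precision.

```bash
python3 - <<'E'
import cv2
a=cv2.imread("pics/top0.png")[150:310,240:450]
a=cv2.resize(a,None,fx=3.75,fy=3.75,interpolation=cv2.INTER_CUBIC);cv2.imwrite("pics/c0.png",a)
E
cat > h.py <<'E'
import cv2,numpy as np
from rig import robot
def unproj(name,px,z):
    c=robot.camera_info(name);K=np.array([[c["fx"],0,c["cx"]],[0,c["fy"],c["cy"]],[0,0,1]])
    R=cv2.Rodrigues(c["rvec"])[0];C=-R.T@c["tvec"]
    d=(R.T@np.linalg.inv(K)@np.c_[np.atleast_2d(px),np.ones(len(np.atleast_2d(px)))].T).T
    return C+d*((z-C[2])/d[:,2])[:,None]
E
```

```text
(no output)
```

View pics/c0.png

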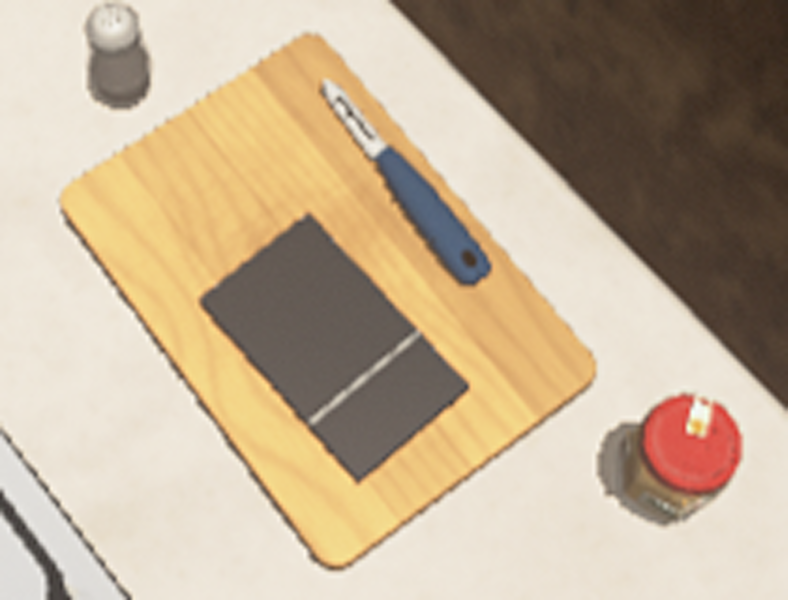

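The crop shows the slab corners at (201,300), (308,214), (468,386) and (359,481), and the line from (311,423) to (420,333). The board's near edge runs from about (365,557) to (582,396).

```bash
cat >> h.py <<'E'
def crop(p): return (np.array(p,float)+.5)/3.75-.5+[240,150]
E
python3 - <<'E'
from h import *
np.set_printoptions(precision=4,suppress=True)
s=unproj("top",crop([(201,300),(308,214),(468,386),(359,481),(311,423),(420,333)]),.032)
print("slab",s[:,:2],s[:4].mean(0));print("sides",[np.linalg.norm(s[i]-s[(i+1)%4]) for i in range(4)])
for i,j in((3,0),(2,1),(0,1),(3,2),(4,5)): d=s[j]-s[i];print(np.degrees(np.arctan2(d[1],d[0])))
b=unproj("top",crop([(365,557),(582,396),(90,178),(290,41),(85,232),(300,542),(340,62),(580,335)]),.022)
print("board",b[:,:2])
for i in(0,2,4,6): d=b[i+1]-b[i];print(np.degrees(np.arctan2(d[1],d[0])))
def line(i):
    p=b[i,:2];d=b[i+1,:2]-p;n=np.array([-d[1],d[0]])/np.linalg.norm(d);return n,n@p
def X(i,j):
    a,c=line(i),line(j);return np.linalg.solve([a[0],c[0]],[a[1],c[1]])
c=[X(0,4),X(0,6),X(2,6),X(2,4)];print("corners",c,[np.linalg.norm(c[i]-c[(i+1)%4]) for i in range(4)])
print("honey top",unproj("top",crop([(690,443)]),.086),"salt",unproj("top",crop([(112,26)]),.09))
print("peeler",unproj("top",crop([(328,86),(478,272)]),.035))
E
```

```text
slab [[ 0.5046  0.0218]
 [ 0.5686 -0.0379]
 [ 0.4666 -0.1447]
 [ 0.4023 -0.0846]
 [ 0.4342 -0.0532]
 [ 0.4971 -0.1137]] [ 0.4855 -0.0614  0.032 ]
sides [np.float64(0.08758970431992533), np.float64(0.147621305120529), np.float64(0.08800689990487984), np.float64(0.14756766206411254)]
46.141029041553644
46.30327449060143
-42.99673808217444
-43.035367823989695
-43.83550032740809
board [[ 0.3606 -0.0921]
 [ 0.4706 -0.2144]
 [ 0.5836  0.1046]
 [ 0.6971 -0.013 ]
 [ 0.546   0.1018]
 [ 0.3653 -0.0537]
 [ 0.6846 -0.0478]
 [ 0.5095 -0.212 ]]
-48.02203929483506
-46.01391921898702
-139.28457203777228
-136.8339948753829
corners [array([ 0.3432, -0.0727]), array([ 0.4873, -0.2329]), array([ 0.7088, -0.0251]), array([0.568 , 0.1207])] [np.float64(0.2154188460442372), np.float64(0.30369598495368944), np.float64(0.20271141976364104), np.float64(0.2965994673230092)]
honey top [[ 0.4295 -0.2647  0.086 ]] salt [[0.6581 0.0941 0.09  ]]
peeler [[ 0.6589 -0.042   0.035 ]
 [ 0.5393 -0.1463  0.035 ]]
```

```bash
cat >> h.py <<'E'
def rectify(img,z,th,c,W=.34,H=.44,s=2000):
    """world plane z -> picture; columns=board x, rows=-board y; c=centre"""
    ex=np.array([np.sin(th),-np.cos(th)]);ey=np.array([np.cos(th),np.sin(th)])
    v,u=np.mgrid[0:int(H*s),0:int(W*s)]
    X=(u/s-W/2)[...,None]*ex+(H/2-v/s)[...,None]*ey+c
    P=np.dstack([X,np.full(u.shape,z)]).reshape(-1,3)
    k=robot.camera_info("top");K=np.array([[k["fx"],0,k["cx"]],[0,k["fy"],k["cy"]],[0,0,1]])
    q=cv2.projectPoints(P,k["rvec"],k["tvec"],K,None)[0].reshape(*u.shape,2).astype(np.float32)
    return cv2.remap(img,q,None,cv2.INTER_CUBIC)
E
python3 - <<'E'
from h import *
img=cv2.imread("pics/top0.png");th=np.radians(43);c=np.array([.526,-.053])
r=rectify(img,.022,th,c);cv2.imwrite("pics/r0.png",cv2.resize(r,(464,600)))
# board mask edges by blue-yellow saturation (wood vs top), sub-sample half-level crossing
sat=r[:,:,2].astype(float)-r[:,:,0]
H,W=sat.shape
def cross(p,lv):  # first crossing from outside inwards
    i=np.argmax(p>lv); return i-(p[i]-lv)/(p[i]-p[i-1]+1e-9)
def fit(t,v):
    for _ in range(4):
        k=np.polyfit(t,v,1);e=abs(np.polyval(k,t)-v);m=e<max(2,2*np.median(e));t,v=t[m],v[m]
    return k,e.std()
rows=np.arange(220,660);cols=np.arange(200,480);lv=45
R=np.array([W-1-cross(sat[i,::-1][:],lv) for i in rows]);L=np.array([cross(sat[i,:],lv) for i in rows])
F=np.array([cross(sat[100:,j],lv)+100 for j in cols]);N=np.array([H-1-cross(sat[::-1,j],lv) for j in cols])
for n,t,v,m in(("R",rows,R,440),("L",rows,L,440),("F",cols,F,340),("N",cols,N,340)):
    k,e=fit(t,v);print(n,np.degrees(np.arctan(k[0])),np.polyval(k,m)/2,e)
E
```

```text
R -0.9046609740288267 275.295930220993 0.250063061797618
L -0.8858218276914074 64.36520193266922 0.2229259023975853
F 0.9144370477859163 66.19197011618245 0.31754138292995987
N 0.9760544387247132 367.5559277673208 0.24601628081206386
```

View pics/r0.png

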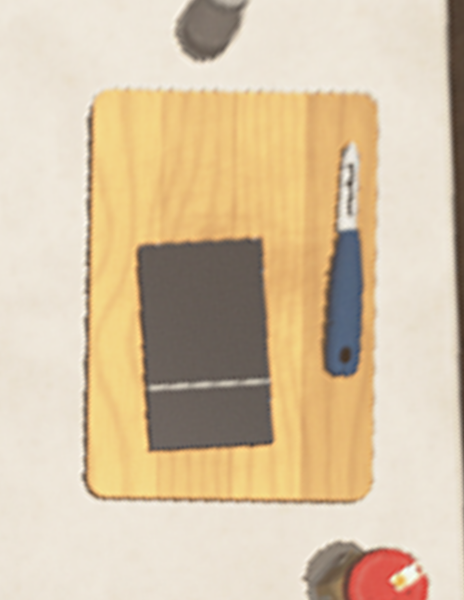

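The board measures 0.92° off the nominal 43° and matches its known size. The slab is turned about 4° relative to it. I'll push with two spread fingertips aligned to the board, stop short and re-check.

```bash
cat >> h.py <<'E'
th=np.radians(42.08);EX=np.array([np.sin(th),-np.cos(th)]);EY=np.array([np.cos(th),np.sin(th)])
t3=np.radians(43)
E0=np.array([.526,-.053])-.0023*np.array([np.sin(t3),-np.cos(t3)])-.1469*np.array([np.cos(t3),np.sin(t3)])
def tob(p): d=np.asarray(p)[...,:2]-E0; return np.stack([d@EX,d@EY],-1)
def W(x,y,z): return np.r_[E0+x*EX+y*EY,z]
def Rt(s=1):
    y=np.r_[s*EX,0];z=np.array([0,0,-1.]);return np.c_[np.cross(y,z),y,z]
E
python3 - <<'E'
from h import *
np.set_printoptions(precision=4,suppress=True)
s=unproj("top",crop([(201,300),(308,214),(468,386),(359,481),(311,423),(420,333)]),.032)
b=tob(s);print(b);cx=b[:4,0].mean();ye=b[:2,1].max();print(cx,ye)
q0=robot.get_state()["qpos"]
best=None
for sg in(1,-1):
    q=robot.ik(W(cx,ye+.035,.16),Rt(sg));print(sg,q)
    if q is not None:
        d=np.abs(np.array(q)-q0).max()
        if best is None or d<best[0]: best=(d,sg)
sg=best[1]
robot.gripper_to(.045)
robot.move_ptp(W(cx,ye+.035,.16),Rt(sg))
robot.move_linear(W(cx,ye+.035,.050),.12)
robot.move_linear(W(cx,ye+.035,.0445),.03,threshold=4)
st=robot.get_state();print(st["time"],tob(st["ee_pos"]),st["ee_pos"][2],st["force"],st["opening"])
cv2.imwrite("pics/top1.png",robot.grab_frame("top")[:,:,::-1])
a=robot.grab_frame("side")[:,:,::-1][150:270,240:430];cv2.imwrite("pics/s1.png",cv2.resize(a,None,fx=4,fy=4,interpolation=cv2.INTER_CUBIC))
E
```

```text
[[-0.0699  0.1811]
 [ 0.0173  0.1886]
 [ 0.0282  0.0414]
 [-0.0595  0.0339]
 [-0.0615  0.0786]
 [ 0.0256  0.0848]]
-0.020974935176427748 0.18864188036522825
1 [-0.6107  0.4662  0.6877  1.8353 -0.3542  0.9658 -0.6067]
-1 [-0.2637  0.395   0.2319  1.824  -0.1101  0.935   2.3217]
4.7333 [-0.021   0.2236] 0.0444922854863348 [-0.2373 -0.1225  0.1848] 0.04487385116627507
```

View pics/s1.png

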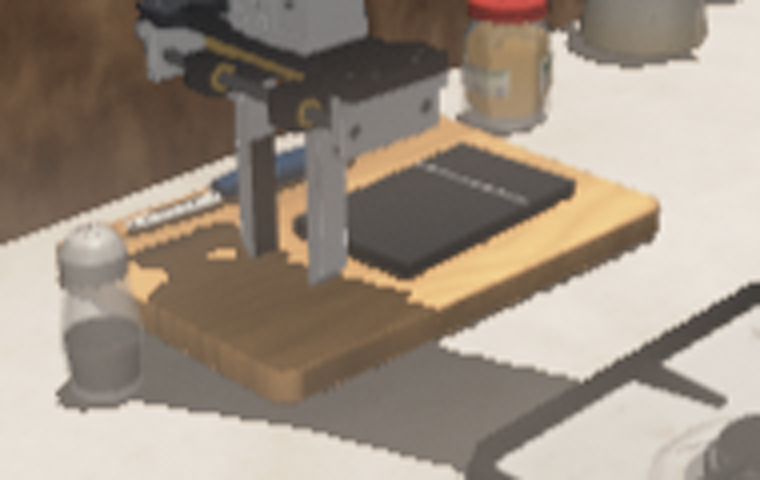

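The side crop shows both fingertips just above the board behind the slab's far end, clear of the salt shaker and the peeler. Now pushing.

```bash
cat >> h.py <<'E'
def line_fit(img):
    """pale line in slab: returns board-frame points and the near board edge offset (rectified around near end)"""
    s=2000;Wd,Hh=.26,.2
    c=E0+.03*EY
    r=rectify(img,.032,th,c,Wd,Hh).astype(float).mean(2)
    return r
E
python3 - <<'E'
from h import *
np.set_printoptions(precision=4,suppress=True)
x=-.021
st=robot.get_state();f0=st["force"]
for y in(.17,.15,.125):
    robot.move_linear(W(x,y,.0445),.04)
    st=robot.get_state();print(st["time"],tob(st["ee_pos"]),st["ee_pos"][2],st["force"]-f0)
img=robot.grab_frame("top")[:,:,::-1];cv2.imwrite("pics/top2.png",img)
c=E0+.06*EY
a=rectify(img,.032,th,c,.26,.26);b=rectify(img,.022,th,c,.26,.26)
cv2.imwrite("pics/r2.png",cv2.resize(a,(600,600)))
cv2.imwrite("pics/r2b.png",b);cv2.imwrite("pics/r2a.png",a)
E
```

```text
6.325 [-0.021  0.17 ] 0.044455477362827345 [0.6088 0.0332 1.8158]
6.975 [-0.021   0.1498] 0.04446839686290025 [-0.5879 -0.4126  0.7231]
7.75 [-0.021  0.125] 0.04451612486891958 [-0.9163 -1.2804  0.119 ]
```

View pics/r2.png

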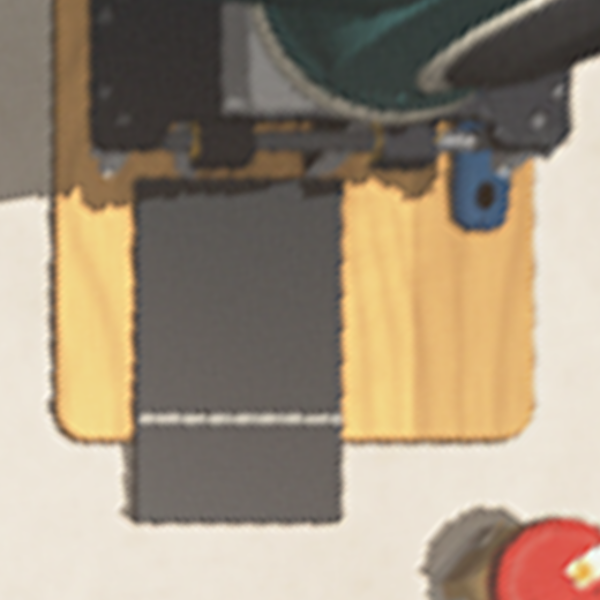

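The slab is square to the board, with the line at row 419 and the board edge near row 440. Measuring both at sub-pixel accuracy.

```bash
cat >> h.py <<'E'
def measure(img):
    c=E0+.06*EY;H=520
    a=rectify(img,.032,th,c,.26,.26).astype(float).mean(2)
    b=rectify(img,.022,th,c,.26,.26).astype(float);sat=b[:,:,2]-b[:,:,0]
    Y=lambda r:.06+.13-r/2000
    cols=np.arange(130,285);rr=np.arange(330,410)
    w=np.clip(a[330:410,130:285]-110,0,None);L=(w*rr[:,None]).sum(0)/(w.sum(0)+1e-9);ok=w.sum(0)>50
    k=np.polyfit(cols[ok],L[ok],1)
    print("line y",Y(np.polyval(k,207)),"ang",np.degrees(np.arctan(k[0])))
    def edge(cols,name):
        v=[]
        for j in cols:
            p=sat[::-1,j];i=np.argmax(p>45);v.append(519-(i-(p[i]-45)/(p[i]-p[i-1])))
        k=np.polyfit(cols,v,1);print(name,"edge y at slab",Y(np.polyval(k,207)),"centre",Y(np.polyval(k,260)),np.degrees(np.arctan(k[0])))
    edge(np.r_[72:100,310:430],"board")
E
python3 - <<'E'
from h import *
measure(cv2.imread("pics/top2.png"))
img=cv2.imread("pics/top0.png")
c=E0+.06*EY;b=rectify(img,.022,th,c,.26,.26).astype(float);sat=b[:,:,2]-b[:,:,0]
cols=np.r_[72:100,310:430];v=[]
for j in cols:
    p=sat[::-1,j];i=np.argmax(p>45);v.append(519-(i-(p[i]-45)/(p[i]-p[i-1])))
k=np.polyfit(cols,v,1);print("before",.19-np.polyval(k,260)/2000,np.degrees(np.arctan(k[0])))
E
```

```text
line y 0.008695116845437945 ang 0.07827743507582426
board edge y at slab -0.00430412291547258 centre -0.01068891812287548 13.54641259675668
before -0.010454588809963694 13.297271307514368
```

```bash
sed -i 's/310:430/310:362/' h.py; python3 - <<'E'
from h import *
for n in(0,2): measure(cv2.imread(f"pics/top{n}.png"))
E
```

```text
line y 0.003689392266897462 ang 0.23180278085113826
board edge y at slab -0.0006007849861814352 centre -0.000609511162072196 0.01886690685887892
line y 0.008695116845437945 ang 0.07827743507582426
board edge y at slab -0.0005555170936826781 centre -0.0005523786120257557 -0.006785726497312111
```

```bash
python3 - <<'E'
from h import *
robot.move_linear(W(-.021,.1162,.0445),.02)
robot.pause(.2)
img=robot.grab_frame("top")[:,:,::-1].copy();cv2.imwrite("pics/top3.png",img);measure(img)
print(robot.get_state()["time"])
E
```

```text
line y 0.0003766364850412707 ang 0.05185497717392007
board edge y at slab -0.0005516785101983557 centre -0.0005507239819651233 -0.0020637901572799133
8.6417
```

```bash
python3 - <<'E'
from h import *
robot.move_linear(W(-.021,.1157,.0445),.02)
robot.pause(.2)
robot.move_linear(W(-.021,.15,.0445),.06)
robot.move_linear(W(-.021,.17,.25),.15)
robot.pause(.3)
img=robot.grab_frame("top")[:,:,::-1].copy();cv2.imwrite("pics/top4.png",img);measure(img)
a=robot.grab_frame("side")[:,:,::-1][130:250,250:440];a=cv2.resize(a,None,fx=4,fy=4,interpolation=cv2.INTER_CUBIC)
cv2.imwrite("pics/s4.png",a)
cv2.imwrite("pics/t4.png",cv2.resize(img[150:310,240:450],None,fx=3.75,fy=3.75,interpolation=cv2.INTER_CUBIC))
print(robot.get_state()["time"])
E
```

```text
line y 0.0003763544612389591 ang 0.05268017162472011
board edge y at slab -0.0006096325711944517 centre -0.0006184101728757829 0.01897809479982877
11.7417
```

View pics/s4.png

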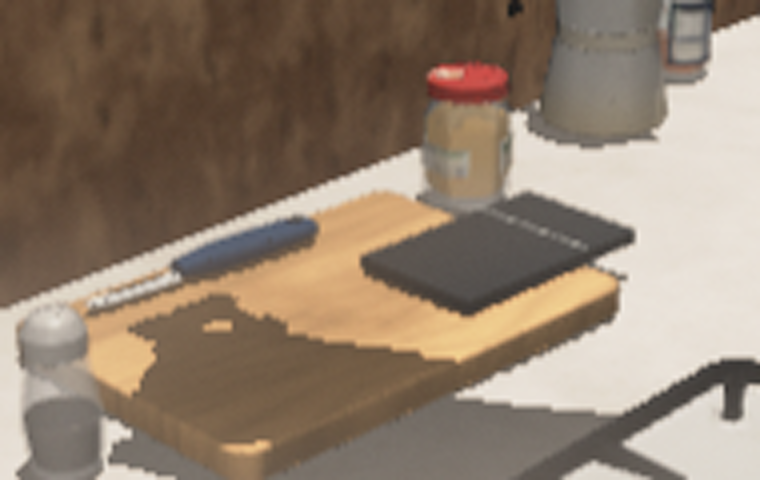

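View pics/t4.png

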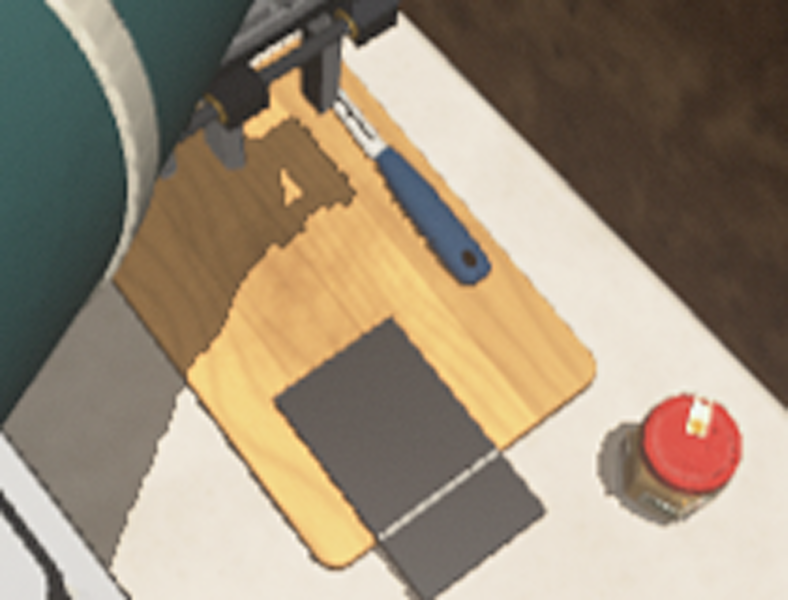

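In the crop the slab lies flat and square, with its pale line from (380,538) to (500,450) along the board edge. The jar, shaker and peeler have not moved, and the gripper is clear.

```bash
python3 -c "
from rig import robot
print(robot.sign_off())"
```

```text
the job is handed in; nothing more can be done
None
```

The slab lies flat and square over the board's near end, its pale line within about 1 mm of the edge by camera measurement; the board and other objects did not visibly move, and the job was handed in at about 12 s of the 38 s allowed.

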